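# Set a bearing block up in the drilling fixture

## Robot

A 6-joint arm with a two-finger parallel gripper is mounted at the origin on a cart in front of the work surface, level with it; the furniture and walls round the work are solid. World frame = base frame: x ahead of the robot, y to its left, z up, the work surface at z = 0. Lengths are in m, angles in rad, forces in N, time in s.
With the tool pointing down it reaches from about 0.35 to 0.875 m from the base axis. Payload 15.5 kg.
Tool frame: the origin (TCP) lies at the very end of the fingers, on their centre line; the grasp point (between the pads) lies behind it (r.grip_point_offset is the z of the grasp point in the tool frame, in m); z points along the fingers, y is the line along which they close (so a half turn about z gives the same grasp; the last joint's range is limited). The gripper opens to 85 mm and grips with 20 to 120 N. Pads are 22 mm wide; open, the fingers measure 114 mm over their backs; the gripper's body (76 mm by 85 mm) begins 54 mm behind the grasp point. The pads swing forward as they close: fully open they stand 13 mm farther back than shut.
Start: joints at [1.067, 0.494, 1.345, -0, 1.302, -0.096], TCP at [0.248, 0.574, 0.231] pointing down, gripper open.
Joint ranges: [-2.91, 2.91], [-0.82, 2.16], [0.22, 2.67], [-1.22, 4.37], [0.12, 2.79], [-3.08, 3.08]. Speed limits (rad/s): [1.89, 1.89, 2.57, 3.01, 3.01, 3.01].

## Interface

Orientations are given as a unit quaternion [x, y, z, w].
In Python, from bench import r, grip, planner, imaging, telemetry gives the robot as it stands. Calls block until the motion is done:
- r.goto(position, orientation): joint-space move of the TCP to a pose.
- r.move_straight(position, vel=0.15, rot=None): straight line of the TCP; rot=None keeps the orientation; vel is the mean speed in m/s.
- r.move_joints(angles): joint-space move.
- grip(opening): opening from 0.0 (shut) to 1.0 (fully open); the grip force is fixed at half the most; returns when the fingers have stopped.
- r.wait(seconds).
- planner.inverse_kinematics(position, orientation): joint angles nearest the present ones, or None.
- imaging.capture(name): name is "side" or "top" or "wrist"; returns (picture, depth): 420x560x3 uint8, red, green, blue; 420x560 float32, m along the optical axis (not along the pixel's ray), 0 where there is no reading.
- imaging.camera_info(name): a dict with "fov_y" (degrees; the focal length in pixels is half the picture's height over the tangent of half this angle, whatever the lens; pixels are square), "cx", "cy" (the principal point, pixels), "world_to_cam" (4x4, takes a point from world to camera coordinates). Camera axes: x right, y down, z forward; pixel columns grow to the right and rows downward; lengths in m; the calibration is good to about 2 mm. A picture is of the moment at which its call begins: read the wrist's pose just before it. camera_info takes no time and is no camera call; for the wrist camera it gives the pose at the moment of the call.
A pose or a line that the arm cannot do raises r.Unreachable and nothing moves.
- r.job_done(): hands the job in; it is judged then, once.
Readings, each from a call of its own:
- telemetry.current_t(): time.
- telemetry.current_joint_positions(): joint angles.
- telemetry.current_joint_vel(): joint speeds.
- telemetry.current_joint_torque(): joint torques, N m.
- telemetry.current_eef_pos(): TCP position.
- telemetry.current_orientation(): TCP orientation.
- telemetry.current_wrist_force(): force on the tool from outside, world axes, zero at the start.
- telemetry.current_moment(): the same for the moment, N m.
- telemetry.current_opening(): opening from 0.0 (shut) to 1.0 (fully open).
- telemetry.current_grip_force(): force on a finger pad.
Only numpy, scipy, OpenCV 4.12 (cv2) and the standard library are available. Lean on these libraries where they do the work, as an engineer would, in place of code of your own. Each camera call takes 0.05 s, during which the arm holds its last target. There are 200 camera calls.

## Task

Set the bearing block up for drilling: push the square spacer block fully home into the corner of the drilling fixture, against both the long fence and the end stop, and let go of it. Then stand the bearing block on the fixture plate next to it, push it flush against the fence and up against the spacer, let go, and swing the cam lever round as far as it goes so that it locks the row. Leave the narrow spacer block where it is.

Things in the scene. Friction and masses are not known exactly. Their poses are not given: they have to be found in the camera images.
- fixture: Drilling fixture fixed to the bench: steel plate 170 (x) x 260 (y) x 14 mm, yaw within 0.25 rad of 0; origin at centre of underside. Dark fence along y on its far side: face at x=+50 mm looking to -x, 178 mm long, 25 thick. Dark end stop at its right end: face at y=-97 mm looking to +y, 85 mm long, 25 thick. Both stand 16 mm above the plate. The cam stands at the left end
- corner (a point): Point on the plate's top (14 mm above the bench) where the working faces of fence and end stop would meet; axes as the fixture's: the free plate lies towards -x and +y. The square spacer's origin belongs 25 mm in -x and 25 mm in +y of it, the bearing block's 30 mm in -x and 105 mm in +y
- cam_lever (a joint): Lever angle (rad), growing anticlockwise from above: at 0 the arm points to the fixture's +y, at 1.57 to its -x (to the robot). Starts open at -0.35 to -0.1; stop at 1.62; locked past 1.35; stays where left; takes 2 to 8 N at the knob. Its eccentric disc (18 mm tall) leaves the bearing block 6 to 8 mm of play when open, touches the row at about 0.75, then presses it to the end stop by springs
- lever_pivot (a point): Axis of the lever's upright bolt, at the height of the plate's top; 35 mm in -x and 187.5 mm in +y of the corner (its sprung carriage gives up to 3 mm in +y when locked)
- lever_knob (a point): Point on the axis of the lever's upright black round grip, 58 mm above the plate's top and 115 mm from the bolt's axis. The grip is about 20 mm thick and reaches from 32 mm below this point to 16 mm above it; the steel arm (11 mm thick) joins it 24 mm below this point
- bearing_block: Cast aluminium bearing block, about 0.6 kg: foot 60 (x) x 110 (y) x 20 mm thick; in its middle an arched housing 50 mm deep (x), 56 mm wide (y), round top 66 mm above the underside, with a 22 mm bore along x centred 38 mm up. Origin at centre of underside, z up. The same either way round; its 110 mm side goes along the fence
- square_spacer: Grey metal spacer block, about 0.4 kg, 50 x 50 mm in plan and 60 mm tall, with a 16 mm hole down its middle; origin at centre of underside, z up. Any of its four sides may face the fence
- narrow_spacer: The other grey metal spacer block, 50 (x) x 30 (y) mm in plan, 60 mm tall, with the same hole; too narrow for this job, left alone. Origin at centre of underside
Not all that is in view belongs to the job. There is more than one size of the bearing_block; the one meant has the size given above.

How it is judged:
By the outcome, as a careful person would: the job done as asked, in the order asked, and still so for the second after the job is handed in, with the robot touching nothing.
It also fails if it takes over 72 s, if anything falls off the work surface, if the arm or the gripper's body presses on something with over 40 N, if the wrist force passes 120 N, or if a joint passes its speed limit or range.

## Working session

There is one attempt and no reset: what is moved stays moved. The work goes in short steps, each a Python script; the robot and the scene stay as the last script left them, time stands still between calls to the robot, and variables do not carry over. Pictures are saved under pics/ and viewed, at most 10 in all, crops included, and the job is handed in when it is done.

```bash
ls; mkdir -p pics; cat > h.py <<'E'
import numpy as np, cv2
from bench import r, grip, planner, imaging, telemetry
def cloud(name):
    ci=imaging.camera_info(name); p,d=imaging.capture(name)
    f=210/np.tan(np.radians(ci["fov_y"])/2)
    v,u=np.mgrid[0:420,0:560]
    P=np.stack([(u-ci["cx"])/f*d,(v-ci["cy"])/f*d,d,np.ones_like(d)],-1)
    W=P@np.linalg.inv(ci["world_to_cam"]).T
    W=W[...,:3]; W[d==0]=np.nan
    return p,W
E
python3 - <<'E'
from h import *
ims=[]
for n in ("top","side"):
    p,W=cloud(n); np.savez(f"{n}.npz",p=p,W=W); cv2.imwrite(f"pics/{n}.png",p[...,::-1])
    print(n,np.linalg.inv(imaging.camera_info(n)["world_to_cam"])[:3].round(2), imaging.camera_info(n)["fov_y"])
print(telemetry.current_t(), telemetry.current_orientation(), r.grip_point_offset)
E
```

```text
pics
top [[ 0.01 -0.99  0.13  0.33]
 [-1.   -0.01  0.   -0.03]
 [ 0.   -0.13 -0.99  1.4 ]] 49.798463803629616
side [[-1.    0.03 -0.03  0.52]
 [ 0.04  0.6  -0.8   1.22]
 [-0.   -0.8  -0.6   0.99]] 43.72585655685288
0.1 [ 2.02479731e-01  9.79286321e-01 -4.89407937e-04 -1.44532143e-04] -0.0187
```

View pics/top.png

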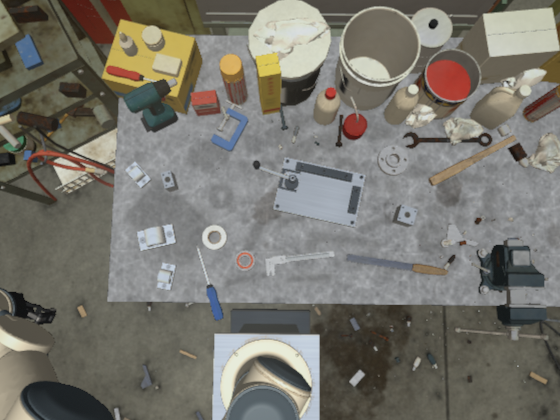

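View pics/side.png

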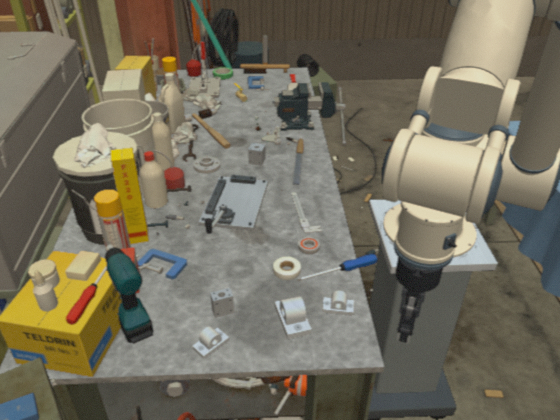

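Top view: fixture at about (320,190), with the lever knob at (257,164). There are three bearing blocks, at (138,175), (156,237) and (166,276), and two grey spacers, at (169,181) and (405,215). I'll measure each one and enlarge.

```bash
python3 - <<'E'
from h import *
D=np.load("top.npz");p,W=D["p"],D["W"]
def crop(a,b,c,d,s): return cv2.resize(p[b:d,a:c],None,fx=s,fy=s,interpolation=cv2.INTER_CUBIC)
A=crop(115,155,195,295,4); B=crop(245,150,375,230,3); C=crop(380,190,430,240,4)
im=np.zeros((560,800,3),np.uint8); im[:560,:320]=A; im[:240,330:720]=B; im[250:450,330:530]=C
cv2.imwrite("pics/crop.png",im[...,::-1])
for nm,(a,b,c,d),zm in [("b1",(120,158,156,194),.01),("b2",(132,220,180,255),.01),("b3",(154,258,180,294),.01),("s1",(158,168,182,194),.03),("s2",(390,200,425,232),.03),("plate",(262,150,375,232),.009)]:
    w=W[b:d,a:c].reshape(-1,3); 
    print(nm,"zmax",np.nanpercentile(w[:,2],[50,99]).round(4))
    for lo,hi in ([(zm,.027)] if nm[0]=="b" else [(.05,.07)] if nm[0]=="s" else [(.008,.02),(.024,.036)]):
        q=w[(w[:,2]>lo)&(w[:,2]<hi)]
        if nm[0]=="b": q=w[(w[:,2]>lo)]
        if len(q)<5: continue
        (c0,sz,an)=cv2.minAreaRect((q[:,:2]*1000).astype(np.float32)); print("  ",len(q),np.round(c0,1),np.round(sz,1),round(an,1),q[:,2].mean().round(4))
E
```

```text
b1 zmax [-0.0004  0.0471]
   306 [635.5 410.6] [78.3 41.9] 43.1 0.0271
b2 zmax [0.0021 0.067 ]
   728 [439.5 343.3] [ 60.4 111.6] 13.6 0.0367
b3 zmax [0.0012 0.0471]
   349 [321.  308.8] [42.1 76.7] 79.6 0.0266
s1 zmax [0.0013 0.0635]
   158 [611.6 306.6] [52.2 30.8] 17.0 0.0581
s2 zmax [0.0012 0.0636]
   275 [ 511.2 -414.8] [51.8 51.2] 71.6 0.0586
plate zmax [0.0055 0.0452]
   3322 [ 595.1 -158.1] [260.3 187.1] 78.1 0.0137
   796 [ 599.8 -156.2] [252.  144.1] 85.0 0.0295
```

View pics/crop.png

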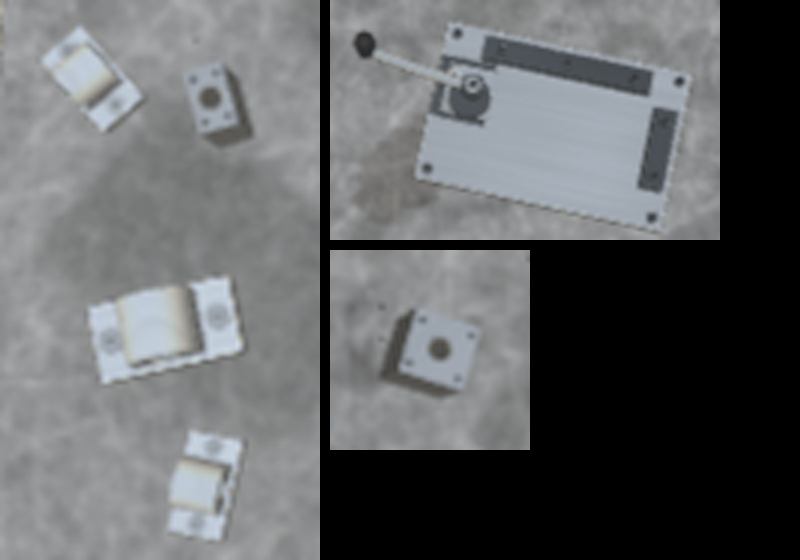

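The bearing block meant is the large one at (156,237): its measured 60 x 112 x 67 mm matches, while the other two are about 42 x 77 x 47 mm. The square spacer is the one at (405,215), measuring 51 x 52 mm; the one at (169,181) is 52 x 31 mm, so it's the narrow spacer. Next I move over the fixture and the spacer and refine with the wrist camera.

```bash
cat >> h.py <<'E'
def down(phi):
    "tool down, finger closing line (tool y) at angle phi (rad) in world"
    a=(phi+np.pi/2)/2; return np.array([np.cos(a),np.sin(a),0,0])
E
python3 - <<'E'
from h import *
d=np.radians
for nm,pos,phi in [("fix",[.56,-.14,.33],d(90-12)),("sq",[.511,-.415,.22],d(90-18.4))]:
    cands=[phi,phi+np.pi]
    qs=[planner.inverse_kinematics(pos,down(c)) for c in cands]; print([None if q is None else np.round(q,2) for q in qs])
    q=min([q for q in qs if q is not None],key=lambda q:abs(q[5])); r.move_joints(q)
    p,W=cloud("wrist"); np.savez(f"w_{nm}.npz",p=p,W=W); cv2.imwrite(f"pics/w_{nm}.png",p[...,::-1])
    ci=imaging.camera_info("wrist");print(telemetry.current_t(),np.linalg.inv(ci["world_to_cam"])[:3].round(3).tolist(),telemetry.current_eef_pos(),telemetry.current_wrist_force())
im=np.hstack([cv2.imread("pics/w_fix.png"),cv2.imread("pics/w_sq.png")]);cv2.imwrite("pics/w12.png",cv2.resize(im,(800,300),interpolation=cv2.INTER_AREA))
E
```

```text
[array([-0.35,  0.35,  1.32, -0.  ,  1.48, -1.71]), array([-0.35,  0.35,  1.32, -0.  ,  1.48,  1.43])]
2.9167 [[-0.205, -0.94, -0.272, 0.629], [-0.979, 0.197, 0.057, -0.154], [0.001, 0.278, -0.96, 0.472]] [ 0.56013967 -0.13936423  0.32991438] [ 0.42618627 -0.36094547  0.14304936]
[array([-0.77,  0.55,  1.27, -0.  ,  1.32, -2.02]), array([-0.77,  0.55,  1.27, -0.  ,  1.32,  1.12])]
4.1167 [[-0.313, -0.913, -0.263, 0.579], [-0.95, 0.301, 0.086, -0.436], [0.001, 0.277, -0.961, 0.363]] [ 0.51193986 -0.41383903  0.22083473] [ 0.13236707 -0.21326821 -0.31304151]
```

View pics/w12.png

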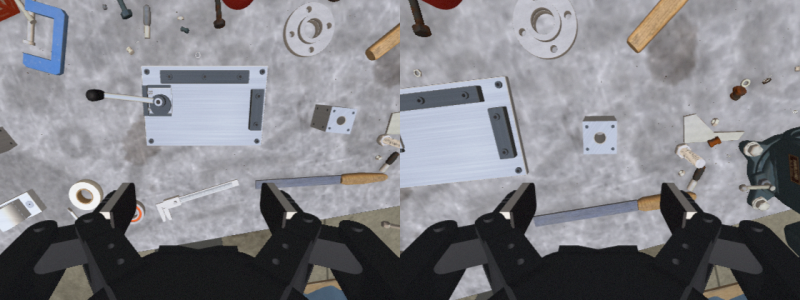

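The left half shows the fixture, with the fence at (205,76), end stop at (257,110), pivot at (158,101) and knob at (95,95). The right half shows the square spacer at (600,135). I'll fit these from the depth data.

```bash
cat > fit.py <<'E'
from h import *
def rect(W,box,lo,hi,tag):
    a,b,c,d=box; w=W[b:d,a:c].reshape(-1,3); q=w[(w[:,2]>lo)&(w[:,2]<hi)]
    c0,sz,an=cv2.minAreaRect((q[:,:2]*1000).astype(np.float32)); print(tag,len(q),np.round(c0,1),np.round(sz,1),round(an,2),"z",np.median(q[:,2]).round(4)); return q
E
python3 - <<'E'
from fit import *
W=np.load("w_fix.npz")["W"]
rect(W,(218,88,360,122),.022,.04,"fence")
rect(W,(342,118,378,190),.022,.04,"stop")
rect(W,(190,85,385,215),.008,.04,"plate")
rect(W,(115,118,150,150),.06,.11,"knob")
rect(W,(430,140,510,195),.052,.08,"sq_far")
rect(W,(0,250,70,315),.055,.08,"brg")
W=np.load("w_sq.npz")["W"]
q=rect(W,(250,155,320,220),.055,.08,"sq")
rect(W,(40,110,125,160),.022,.04,"fence2")
rect(W,(115,140,165,230),.022,.04,"stop2")
W=np.load("top.npz")["W"]
rect(W,(316,163,364,190),.022,.04,"fenceT")
rect(W,(346,183,366,216),.022,.04,"stopT")
rect(W,(250,158,264,172),.06,.11,"knobT")
E
```

```text
fence 2357 [ 646.8 -170.2] [178.2  24.5] 78.17 z 0.0292
stop 1005 [ 559.6 -263.3] [25.3 83.4] 77.61 z 0.0292
plate 18560 [ 586.2 -155. ] [264.8 168.3] 78.16 z 0.0136
knob 325 [655.4  36.1] [20.4 19.9] 22.14 z 0.0838
sq_far 1303 [ 510.6 -415.5] [52.3 50. ] 72.61 z 0.0592
brg 336 [440.3 331.9] [49.3 24.1] 13.01 z 0.0596
sq 2021 [ 510.1 -415.5] [49.6 50.6] 72.53 z 0.0592
fence2 1728 [ 632.3 -226.5] [94.1 40.4] 65.57 z 0.0289
stop2 1704 [ 559.4 -264.2] [26.2 85. ] 77.86 z 0.029
fenceT 332 [ 627.9 -214.7] [149.4  47.2] 75.82 z 0.0295
stopT 231 [ 560.6 -261.8] [27.2 85.1] 77.44 z 0.0293
knobT 47 [656.1  36.4] [17.7 19.5] 88.0 z 0.0844
```

```bash
cat >> h.py <<'E'
PSI=np.radians(-11.84); EX=np.array([np.cos(PSI),np.sin(PSI),0]); EY=np.array([-np.sin(PSI),np.cos(PSI),0])
def C(a,b,z): return (.6555+a)*EX+(-.1307+b)*EY+np.array([0,0,z])
def rel(): 
    p=telemetry.current_eef_pos(); return np.array([p@EX-.6555,p@EY+.1307,p[2]])
def F(): 
    f=telemetry.current_wrist_force(); return np.array([f@EX,f@EY,f[2]])
def push(d,fmax,maxd,step=.001,vel=.03,verbose=True):
    "creep along world unit d until the opposing force has risen by fmax"
    d=np.asarray(d,float); p0=np.array(telemetry.current_eef_pos()); f0=telemetry.current_wrist_force()@d; n=0
    while n*step<maxd:
        n+=1; r.move_straight(p0+d*n*step,vel=vel); f=telemetry.current_wrist_force()@d-f0
        if -f>fmax: break
    print("push",n*step,"f",round(f,1),"rel",rel().round(4),"F",F().round(1),"t",telemetry.current_t()); return -f>fmax
E
python3 - <<'E'
from h import *
o=down(np.radians(90-17.4)+np.pi)
r.goto([.5102,-.4155,.12],o); r.move_straight([.5102,-.4155,.025],vel=.1)
f0=F(); grip(0.3)
print(telemetry.current_opening(),telemetry.current_grip_force(),f0,F(),telemetry.current_t())
r.move_straight([.5102,-.4155,.11],vel=.15)
print(telemetry.current_opening(),F())
of=down(PSI+np.pi/2+np.pi)
r.goto(C(-.031,.030,.11),of); r.move_straight(C(-.031,.030,.044),vel=.1)
print(rel(),F(),telemetry.current_t())
push([0,0,-1],4,.008)
E
```

```text
0.578271645141561 63.0597098171711 [ 1.0640649  -0.30335816  0.03317546] [-1.21164759  0.39831925  6.42501031] 6.125
0.5794314381481935 [-0.15466118  0.34238406 -4.56636797]
[-0.03065486  0.02973685  0.04442924] [-0.18241395  0.3669056  -5.09236762] 8.4833
push 0.005 f -8.0 rel [-0.0305  0.0297  0.0397] F [-1.4 -0.1  2.9] t 9.7333
```

```bash
python3 - <<'E'
from h import *
r.move_straight(np.array(telemetry.current_eef_pos())+[0,0,.0007],vel=.03); print(F())
push(EX,14,.012)
push(-EY,14,.012)
push(EX,10,.004)
print(telemetry.current_opening())
grip(0.85); print(F(),telemetry.current_t())
p=np.array(telemetry.current_eef_pos()); p[2]=.16; r.move_straight(p,vel=.2)
r.goto(C(-.10,.03,.25),down(PSI+np.pi/2+np.pi))
p,W=cloud("wrist"); np.savez("w3.npz",p=p,W=W); cv2.imwrite("pics/w3.png",p[...,::-1]); print(telemetry.current_t())
from fit import rect
ci=imaging.camera_info("wrist"); f=210/np.tan(np.radians(ci["fov_y"])/2); c=ci["world_to_cam"]@np.append(C(-.025,.025,.074),1); u,v=(f*c[:2]/c[2]+[ci["cx"],ci["cy"]]).astype(int); print(u,v)
q=rect(W,(u-60,v-60,u+60,v+60),.066,.09,"sq"); print((q@EX-.6555).min(),(q@EX-.6555).max(),(q@EY+.1307).min(),(q@EY+.1307).max())
cv2.imwrite("pics/w3c.png",cv2.resize(p[max(v-80,0):v+80,max(u-110,0):u+110,::-1],None,fx=3.5,fy=3.5,interpolation=cv2.INTER_CUBIC))
E
```

```text
[ 0.05598497 -0.48057261 -4.96475947]
push 0.009000000000000001 f -19.5 rel [-0.0246  0.0299  0.0399] F [-19.5  -2.2   8.1] t 12.2333
push 0.008 f -20.5 rel [-0.0249  0.0241  0.0398] F [-2.8 18.3  1.2] t 14.2417
push 0.002 f -13.0 rel [-0.0248  0.0244  0.0398] F [-15.8   0.6   8.3] t 14.7417
0.5783015033814932
[ 0.28546111 -0.63594624 -0.56608385] 15.1
16.45
282 117
sq 2257 [ 595.  -232.7] [50.  49.6] 78.33 z 0.0732
-0.05026124290077383 -0.0005551784359427714 3.3796632352700584e-06 0.04997729343113501
```

View pics/w3c.png

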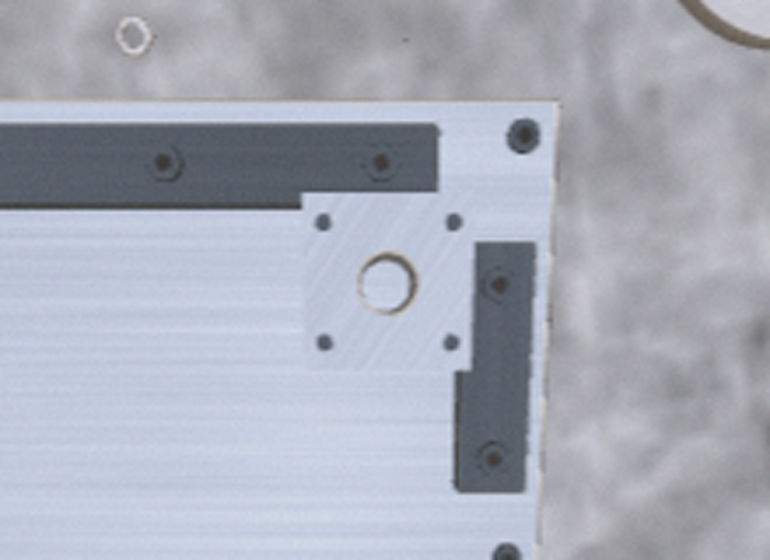

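The crop shows the spacer seated against the fence face (370,200) and the stop face (465,300). The depth fit gives offsets from 0 to -0.6 mm, so it's home. The bearing block is next.

```bash
python3 - <<'E'
from h import *
from fit import rect
y=np.radians(13.4)
best=min([planner.inverse_kinematics([.4395,.343,.26],down(a)) for a in (y,y+np.pi)],key=lambda q:abs(q[5])); print(best)
r.move_joints(best)
p,W=cloud("wrist"); np.savez("w4.npz",p=p,W=W); print(telemetry.current_t())
m=(np.hypot(W[...,0]-.4395,W[...,1]-.343)<.075)
V=np.where(m[...,None],W,np.nan)
for lo,hi in ((.012,.026),(.012,.09),(.04,.09)):
    q=rect(V,(0,0,560,420),lo,hi,"b")
cv2.imwrite("pics/w4.png",p[...,::-1])
E
```

```text
[ 5.55585019e-01  3.70668465e-01  1.47428770e+00 -4.44089210e-16
  1.29663648e+00  3.21710900e-01]
18.525
b 1804 [437.  342.4] [ 60.2 109.7] 13.44 z 0.0192
b 3730 [437.  342.4] [ 60.2 109.7] 13.44 z 0.0387
b 1852 [436.8 344. ] [49.8 53.7] 13.57 z 0.0616
```

View pics/w4.png

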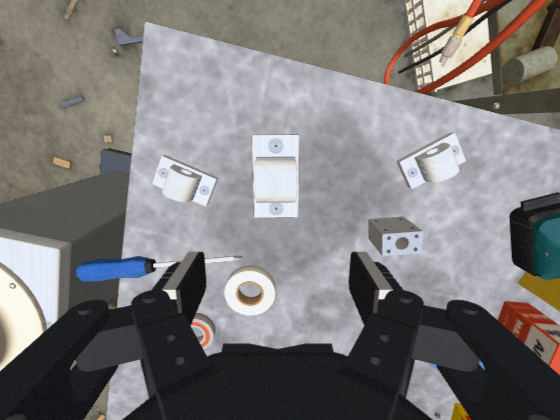

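View: the large bearing block is clear at (275,175), with the small ones at (185,180) and (435,160) and the narrow spacer at (395,235). Fit: 60.2 x 109.7 mm, centred at (437.0, 342.5).

```bash
python3 - <<'E'
from h import *
y=np.radians(13.45)
sols=lambda pos,phi: min([planner.inverse_kinematics(pos,down(a)) for a in (phi,phi+np.pi,phi-np.pi)],key=lambda q:abs(q[5]-telemetry.current_joint_positions()[5]))
P=[.4370,.3426]
r.move_joints(sols(P+[.12],y)); grip(1.0); r.move_straight(P+[.026],vel=.1)
print(F()); grip(0.3); print(telemetry.current_opening(),telemetry.current_grip_force(),F())
r.move_straight(P+[.15],vel=.15); print(telemetry.current_opening(),F(),telemetry.current_t())
r.move_joints(sols(C(-.036,.1085,.15),PSI)); r.move_straight(C(-.036,.1085,.104),vel=.1)
print(rel(),F(),telemetry.current_t())
push([0,0,-1],4,.0635,step=.003,vel=.06)
E
```

```text
[ 0.66162832 -0.0413267  -0.41909226]
0.576293790226042 60.825023274065764 [-0.25977569 -1.05579636  7.62971722]
0.575858605530389 [ 0.07706037  0.16109665 -5.65060406] 21.9167
[-0.03577864  0.10869468  0.10427103] [-0.35915968  0.13443026 -5.59987019] 24.4
push 0.066 f -26.3 rel [-0.0354  0.1086  0.0399] F [-8.6  0.2 20.7] t 29.9
```

```bash
python3 - <<'E'
from h import *
r.move_straight(C(-.036,.1085,.0405),vel=.03); print(rel(),F())
push(EX,14,.012)
push(-EY,12,.008)
push(EX,10,.004)
print(telemetry.current_opening()); grip(0.9); print(F(),telemetry.current_t())
p=np.array(telemetry.current_eef_pos()); p[2]=.16; r.move_straight(p,vel=.2)
sols=lambda pos,phi: min([planner.inverse_kinematics(pos,down(a)) for a in (phi,phi+np.pi,phi-np.pi)],key=lambda q:abs(q[5]-telemetry.current_joint_positions()[5]))
r.move_joints(sols(C(-.06,.19,.27),PSI+np.pi/4))
p,W=cloud("wrist"); np.savez("w5.npz",p=p,W=W); cv2.imwrite("pics/w5.png",p[...,::-1]); print(telemetry.current_t(),telemetry.current_joint_positions())
a=W@EX-.6555; b=W@EY+.1307; z=W[...,2]
from fit import rect
for n,m,lo,hi in (("sq",(abs(a+.025)<.04)&(abs(b-.025)<.04),.066,.09),("foot",(a<.001)&(a>-.07)&(b>.045)&(b<.17),.0325,.045),("fence",(a>.001)&(a<.03)&(b>0)&(b<.2),.022,.036),("knob",(abs(a)<.2)&(b>.25)&(b<.35),.07,.11)):
    V=np.where(m[...,None],np.stack([a,b,z],-1),np.nan); q=rect(V,(0,0,560,420),lo,hi,n); print(np.percentile(q,[0.5,99.5],axis=0).round(4)[:,:2].tolist())
E
```

```text
[-0.03593536  0.10846481  0.04052341] [ 0.41372263 -0.04185193 -4.95599113]
push 0.009000000000000001 f -16.0 rel [-0.0295  0.1087  0.0402] F [-15.6   0.2   5.5] t 32.4
push 0.006 f -16.0 rel [-0.0297  0.1042  0.0403] F [-5.2 16.1 -0.3] t 33.9
push 0.003 f -14.6 rel [-0.0294  0.1046  0.0402] F [-19.9   3.7   7.8] t 34.65
0.5758362585531884
[ 0.0949688   0.37148888 -0.24035276] 35.0333
36.525 [-2.08120800e-01  4.24097911e-01  1.36178594e+00 -2.31057775e-04
  1.35851329e+00 -7.83241517e-01]
sq 1004 [-25.7  24.4] [51.4 50.3] 89.79 z 0.0731
[[-0.0506, -0.0009], [-0.0008, 0.0498]]
foot 1490 [-31.1 102.8] [ 59.5 113.3] 0.23 z 0.0336
[[-0.0601, 0.0484], [-0.0018, 0.1586]]
fence 1533 [12.8 96.7] [ 24.  177.2] 0.33 z 0.0292
[[0.0012, 0.0096], [0.0241, 0.185]]
knob 2262 [ 82.6 301.2] [ 93.7 231.1] 87.81 z 0.0878
[[-0.0324, 0.2505], [0.1959, 0.3417]]
```

View pics/w5.png

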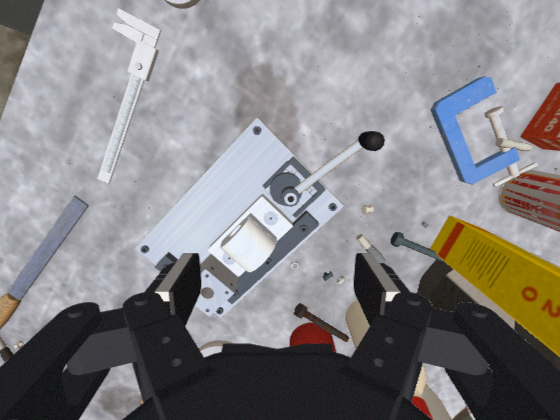

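The bearing block sits flush along the fence, up against the spacer, and the disc at (287,188) is open. The knob at (371,140) is at about -0.12 rad. Now the lever: I'll cage the knob loosely and follow its arc.

```bash
python3 - <<'E'
from h import *
Rk=.1145
def K(th,z): return C(-.035-Rk*np.sin(th),.1875+Rk*np.cos(th),z)
def O(th): return down(PSI+th)
sols=lambda pos,q: planner.inverse_kinematics(pos,q)
for th in (-.12,.5,1.1,1.7):
    q=planner.inverse_kinematics(K(th,.06),O(th)); print(None if q is None else np.round(q,2))
z=.058
r.goto(K(-.12,.15),O(-.12)); grip(.6); r.move_straight(K(-.12,z),vel=.12); print(F(),rel())
grip(.32); print(telemetry.current_opening(),telemetry.current_grip_force(),F(),telemetry.current_t())
th=-.12
while th<1.74:
    th+=.12 if th<1.4 else .025
    r.move_straight(K(th,z),vel=.08,rot=O(th))
    f=F(); t=-(f[0]*-np.cos(th)+f[1]*-np.sin(th)); rad=f[0]*-np.sin(th)+f[1]*np.cos(th)
    print(round(th,3),"tan",round(t,1),"rad",round(rad,1),"z",round(f[2],1))
    if t>(18 if th>1.45 else 30): break
print(rel(),telemetry.current_t())
E
```

```text
[-0.03  0.72  1.42 -0.    1.    0.29]
[-0.04  0.65  1.61 -0.    0.88 -0.33]
[-0.11  0.6   1.75 -0.    0.79 -1.01]
[-0.24  0.58  1.81 -0.    0.76 -1.73]
[-0.15689455 -0.48351133 -0.08700036] [-0.02081449  0.30128446  0.05868349]
0.3216566129064815 0.0 [0.07217161 1.03720839 0.02389561] 39.2167
0.0 tan 0.3 rad 0.6 z 0.5
0.12 tan 0.0 rad -0.3 z -0.7
0.24 tan 0.5 rad -0.3 z 0.3
0.36 tan 0.5 rad -0.3 z -0.1
0.48 tan -0.3 rad 0.2 z 0.8
0.6 tan -1.0 rad 0.3 z 0.2
0.72 tan 0.0 rad 0.4 z 0.1
0.84 tan 0.1 rad -0.1 z 0.9
0.96 tan -0.4 rad 0.8 z -0.5
1.08 tan 0.5 rad 1.0 z 0.7
1.2 tan -0.4 rad -0.6 z -0.3
1.32 tan 1.0 rad 0.1 z 0.1
1.44 tan -0.1 rad -0.4 z -0.1
1.465 tan 2.6 rad -0.6 z -0.1
1.49 tan 3.9 rad -0.2 z -1.6
1.515 tan 4.4 rad -1.8 z -1.8
1.54 tan 2.9 rad -1.6 z -0.7
1.565 tan 3.4 rad -2.6 z -0.9
1.59 tan 2.5 rad -3.1 z -1.5
1.615 tan 2.7 rad -2.4 z -0.5
1.64 tan 5.2 rad -3.7 z -0.9
1.665 tan 11.9 rad -4.7 z -0.7
1.69 tan 20.5 rad -6.4 z -1.8
[-0.14858312  0.17518981  0.05801709] 45.9417
```

The force rise at the end shows the lever is at its stop. I'll back off, retract and look.

```bash
python3 - <<'E'
from h import *
from fit import rect
grip(.6); p=np.array(telemetry.current_eef_pos()); r.move_straight(p+EY*.004,vel=.05); print(F())
p=np.array(telemetry.current_eef_pos()); p[2]=.16; r.move_straight(p,vel=.15)
r.goto(C(-.16,.09,.27),down(PSI+np.pi/2))
p,W=cloud("wrist"); print(telemetry.current_t(),F())
a=W@EX-.6555; b=W@EY+.1307; z=W[...,2]
for n,m,lo,hi in (("sq",(abs(a+.025)<.04)&(abs(b-.022)<.04),.066,.09),("foot",(a<.001)&(a>-.07)&(b>.045)&(b<.165),.0325,.045),("housing",(a<.001)&(a>-.07)&(b>.055)&(b<.15),.045,.1),("knob",(abs(a+.15)<.03)&(abs(b-.185)<.04),.075,.1)):
    V=np.where(m[...,None],np.stack([a,b,z],-1),np.nan); q=rect(V,(0,0,560,420),lo,hi,n); print(np.percentile(q,[0.5,99.5],axis=0).round(4)[:,:2].tolist())
cv2.imwrite("pics/w6.png",cv2.resize(p[40:280,130:450,::-1],None,fx=2.4,fy=2.4,interpolation=cv2.INTER_CUBIC))
E
```

```text
[0.47910917 0.27488987 0.35644534]
48.05 [-0.0720004  -0.20539572  0.27643454]
sq 689 [-25.9  33.8] [31.1 50.8] 89.63 z 0.073
[[-0.0511, 0.0192], [-0.0007, 0.0491]]
foot 1464 [-31.5 101.9] [ 59.4 112.9] 0.52 z 0.0336
[[-0.0608, 0.0479], [-0.0024, 0.1579]]
housing 1702 [-31.2 104.2] [55.2 51.7] 89.86 z 0.0742
[[-0.0566, 0.0767], [-0.0063, 0.1309]]
knob 282 [-150.6  182.3] [20.1 20. ] 44.77 z 0.0852
[[-0.1609, 0.1721], [-0.1412, 0.1919]]
```

View pics/w6.png

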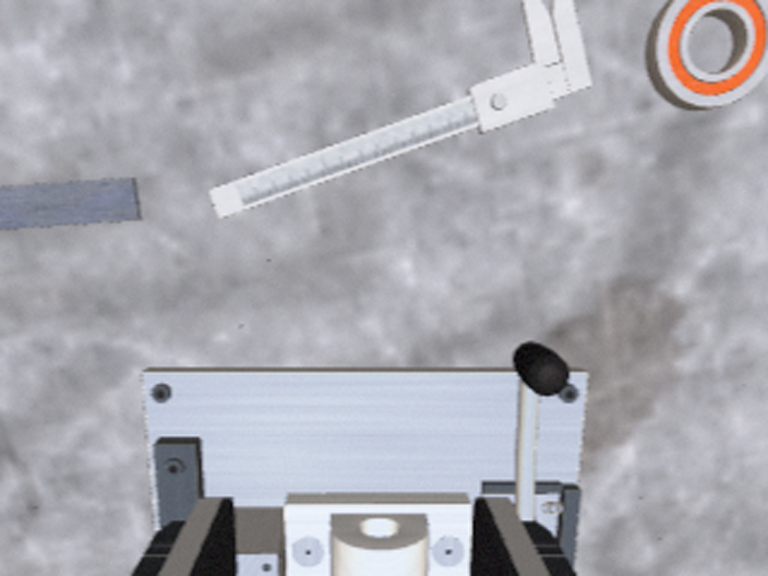

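The lever points to -x, with the knob at (540,368) and an angle of about 1.62. The fingers hide the fence side, so I'll take one more look from the flipped pose to check it's flush.

```bash
python3 - <<'E'
from h import *
r.goto(C(-.10,.08,.25),down(PSI+np.pi/2+np.pi))
p,W=cloud("wrist"); print(telemetry.current_t())
a=W@EX-.6555; b=W@EY+.1307; z=W[...,2]
def edge(tag,val,along,m,side):
    # extreme of val in bins of along
    v,s=val[m],along[m]; out=[]
    for lo in np.arange(s.min()+.002,s.max()-.004,.004):
        k=(s>=lo)&(s<lo+.004)
        if k.sum()>3: out.append((lo+.002,side*np.max(side*v[k])))
    out=np.array(out); k=np.polyfit(out[:,0],out[:,1],1); print(tag,len(out),"mean mm",(out[:,1].mean()*1000).round(2),"slope",k[0].round(4))
ft=(z>.0322)&(z<.036)&(a<.005)&(a>-.075)
edge("foot -x",a,b,ft&(b>.053)&(b<.155),-1); edge("foot +x",a,b,ft&(b>.053)&(b<.155),1)
sq=(z>.07)&(z<.08)&(b<.055)&(b>-.01)&(a<.01)
edge("sq -x",a,b,sq,-1); edge("sq +x",a,b,sq,1); edge("sq -y",b,a,sq,-1)
fe=(z>.026)&(z<.0315)&(a>-.005)&(a<.03)
edge("fence +x",a,b,fe&(b>.03)&(b<.19),1)
edge("foot +y",b,a,ft&(b>.12)&(b<.17)&(a>-.058)&(a<-.003),1);edge("foot -y",b,a,ft&(b>.045)&(b<.09)&(a>-.058)&(a<-.003),-1)
cv2.imwrite("pics/w7.png",cv2.resize(p[50:250,150:410,::-1],None,fx=3,fy=3,interpolation=cv2.INTER_CUBIC))
E
```

```text
50.8667
foot -x 24 mean mm -59.45 slope -0.0046
foot +x 24 mean mm -1.22 slope -0.0097
sq -x 12 mean mm -49.71 slope -0.002
sq +x 12 mean mm -1.1 slope -0.003
sq -y 11 mean mm 0.12 slope 0.0106
fence +x 38 mean mm 23.93 slope -0.0018
foot +y 13 mean mm 164.52 slope -0.2393
foot -y 13 mean mm 50.37 slope 0.0079
```

View pics/w7.png

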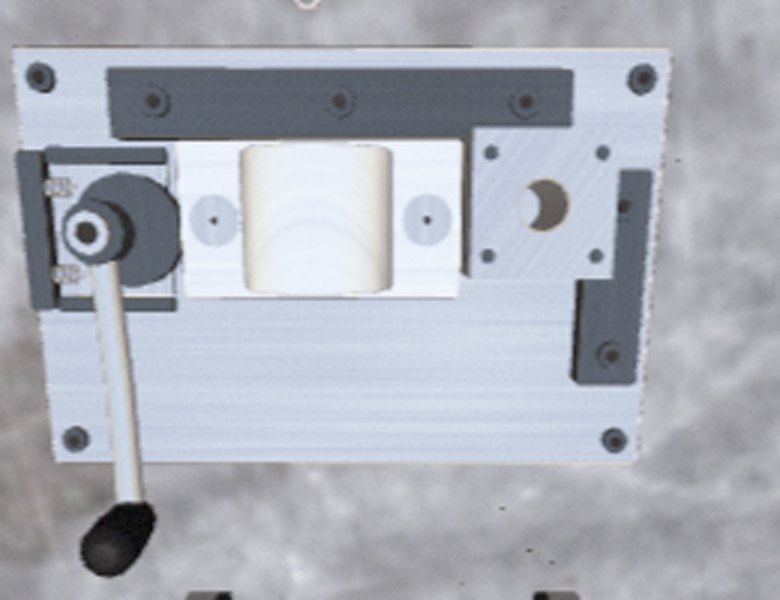

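The row is flush with the fence, the disc bears on the foot at (180,215), and the lever is against its stop. Nothing is touching the robot, so I'm handing in.

```bash
python3 - <<'E'
from h import *
print(r.job_done(),telemetry.current_t())
E
```

```text
the job is handed in; nothing more can be done
the job is handed in; nothing more can be done
```

The job is handed in at about 51 s: the square spacer is home in the corner, the bearing block is flush with the fence and against the spacer, and the cam lever is at its stop; the narrow spacer was left alone.

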